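# Put the nested pastry cutter set away in its tin

## Task

Put the round pastry cutters away, nested and upright on the middle of the green tin base: first the smallest one (blue rim, standing among the piping nozzles on the white drying rack), then the yellow one around it, then the red one around that, and last cover them with the green lid so that it sits fully down on the base. Set each piece down rather than dropping it, leave the piping nozzles on their pegs, and do not push the white ramekin away.

Things in the scene. Friction and masses are not known exactly. Their poses are not given: they have to be found in the camera images.
- small_mid (a point): the smallest pastry cutter, standing over one of the three pegs of the drying rack (on the rack's 10 mm base, peg loosely inside it; lift it at least 30 mm to clear the peg): an open steel tube standing upright, outer diameter 32 mm, wall 2 mm (inner diameter 28 mm), height 50 mm, the top 14 mm of it blue plastic. This point is on its axis, half-way up, 25 mm above its lower edge; z along the axis. Weighs under 0.15 kg
- medium_mid (a point): the middle pastry cutter, on the work surface: an open steel tube standing upright, outer diameter 50 mm, wall 2 mm (inner diameter 46 mm), height 50 mm, the top 14 mm of it yellow plastic. This point is on its axis, half-way up, 25 mm above its lower edge; z along the axis. Weighs under 0.15 kg
- large_mid (a point): the largest pastry cutter, on the work surface: an open steel tube standing upright, outer diameter 68 mm, wall 2 mm (inner diameter 64 mm), height 50 mm, the top 14 mm of it red plastic. This point is on its axis, half-way up, 25 mm above its lower edge; z along the axis. Weighs under 0.15 kg
- lid_knob (a point): the tin's lid: a green drum open at the bottom, standing on the work surface, outer diameter 89 mm, inner diameter 84 mm, inside 55 mm deep, flat top 58 mm above its lower edge, with a black cylindrical knob 22 mm in diameter and 28 mm high in the middle of the top. This point is the centre of the knob, on the axis, 72 mm above the lid's lower edge and 14 mm above its flat top; z up. Weighs under 0.3 kg
- tin_base: the tin's base: a flat green disc without a rim, 120 mm in diameter, 5 mm thick, with a small white dot marking its middle; it does not slide. Origin at the centre of its underside, on the work surface: its top is 5 mm above
- rack: the drying rack: a fixed white bar 60 mm (its x) by 132 mm (its y) and 10 mm thick, with three steel pegs 8 mm in diameter, rising 28 mm above the bar, in a row along its y axis at y = -44, 0 and 44 mm. On the pegs, in any order, stand the smallest cutter and the two nozzles: only about 11 mm is left between neighbours, so fingers fit only on the long sides of the bar (closing along the rack's x). Origin at the centre of its underside, z up
- nozzle_a_mid (a point): one of the two piping nozzles on the drying rack, to be left there: a plain hollow steel cone, 34 mm across at the foot, 50 mm high, tapering to 16 mm across at the open top, over one of the pegs. This point is on its axis, 25 mm up
- nozzle_b_mid (a point): one of the two piping nozzles on the drying rack, to be left there: a plain hollow steel cone, 34 mm across at the foot, 50 mm high, tapering to 16 mm across at the open top, over one of the pegs. This point is on its axis, 25 mm up
- ramekin: a white round ceramic ramekin, 60 mm across the rim, 35 mm high, standing on the work surface amid the other things; a bystander. Origin at the centre of its underside

How it is judged:
By the outcome, as a careful person would: the job done as asked, in the order asked, and still so for the second after the job is handed in, with the robot touching nothing.
It also fails if it takes over 120 s, if anything falls off the work surface, if the arm or the gripper's body presses on something with over 40 N, if the wrist force passes 120 N, or if a joint passes its speed limit or range.

## Robot

A 6-joint arm with a two-finger parallel gripper is mounted at the origin on the work surface. World frame = base frame: x ahead of the robot, y to its left, z up, the work surface at z = 0. Lengths are in m, angles in rad, forces in N, time in s.
With the tool pointing down it reaches from about 0.25 to 0.725 m from the base axis. Payload 4 kg.
Tool frame: the origin (TCP) lies midway between the tips of the shut fingers; the grasp point (between the pads) lies 19 mm behind it (bot.grip_point_offset is the distance from the TCP to the grasp point, in m); z points along the fingers, y is the line along which they close (so a half turn about z gives the same grasp; the last joint's range is limited). The gripper opens to 85 mm and grips with 20 to 120 N. Pads are 22 mm wide; open, the fingers measure 114 mm over their backs; the gripper's body (76 mm by 85 mm) begins 54 mm behind the grasp point. The pads swing forward as they close: fully open they stand 13 mm farther back than shut.
Start: joints at [1.301, 0.241, 0.005, 1.335, 0, 1.571], TCP at [0.133, 0.482, 0.231] pointing down, gripper open.
Joint ranges: [-2.72, 2.72], [-1.05, 1.87], [-1.09, 1.28], [-1.99, 2.15], [-1.42, 1.44], [-3.14, 3.14]. Speed limits (rad/s): [2.79, 2.79, 3.14, 3.14, 3.14, 3.14].

## Interface

Orientations are given as a unit quaternion [x, y, z, w].
In Python, from workcell import bot gives the robot as it stands.
- The arm moves only by the tool step_arm, never from a script. Its argument "targets" is text: rows parted by semicolons, each of 7 numbers parted by spaces: the opening, from -1 (shut) to 1 (fully open), so that 0 is half open, then the shift along the world's x, y, z normalised to -1 to 1, where 1 is 0.5 m, then the turn, a rotation vector about the world's x, y, z normalised to -1 to 1, where 1 is pi/4 rad. In form: gripper x y z wx wy wz; .... A call has 1 to 10 rows; each row is the pose to reach, as a shift and turn from the pose commanded when the call began; what a row does not reach only later rows make up. A row lasts 1/12 s, in which the tool goes at most 41.7 mm and 7.16 degrees, less where a joint would pass 70% of its speed; a pose out of reach is approached as far as the arm can. A call with a number of a shift or a turn outside -1 to 1 is refused whole. A call with a gripper value outside its range is refused whole. The fingers move at their own pace and stop on an object; the grip force is fixed at half the most. Time passes only in rows, so rows that repeat a pose let the fingers close. It gives the time, the measured TCP pose, the force, the opening and the grip force at its end, in the units of the state.
- bot.get_obs(): the state, without advancing time (a new reading comes with each control period).
- bot.camera(name): name is "scene" or "top"; returns the picture (480x640x3 uint8, red, green, blue); there is no depth.
- bot.camera_info(name): a dict with "vertical_fov" (degrees; the focal length in pixels is half the picture's height over the tangent of half this angle, whatever the lens; pixels are square), "cx", "cy" (the principal point, pixels), "pose" (4x4, takes a point from camera to world coordinates). Camera axes: x right, y up, looking along -z (the intrinsics and any distortion apply to the point x, -y, -z); pixel columns grow to the right and rows downward; lengths in m; the calibration is good to about 2 mm. A picture is of the moment at which its call begins. camera_info takes no time and is no camera call.
- bot.job_done(): hands the job in; it is judged then, once.
The state is a dict: "clock": time; "joint_pos": joint angles; "joint_vel": joint speeds; "tau": joint torques, N m; "eef_pos": TCP position; "tool_rot": TCP orientation; "ft_force": force on the tool from outside, world axes, zero at the start; "ft_torque": the same for the moment, N m; "grip_width": finger opening in m; "grasp_force": force on a finger pad.
Only numpy, scipy, OpenCV 4.12 (cv2) and the standard library are available. Lean on these libraries where they do the work, as an engineer would, in place of code of your own. Each camera call takes 0.05 s, during which the arm holds its last target. There are 200 camera calls.

## Working session

There is one attempt and no reset: what is moved stays moved. The work goes in short steps, Python scripts to look and compute and a tool call to move; the robot and the scene stay as the last step left them, time stands still between calls to the robot, and variables do not carry over. Pictures are saved under pics/ and viewed, at most 14 in all, crops included, and the job is handed in when it is done.

Besides the shell and the picture viewer there is one more tool, called after "Call:" by a JSON object that holds its "api" and its "payload". step_arm: Moves the arm, as the interface text tells. Scaled input: -1 to 1 covers 0.5 m each way for a shift and pi/4 rad each way for a turn. Its arguments: {"type":"object","properties":{"targets":{"type":"string"}},"required":["targets"]}

```bash
ls; mkdir -p pics; python3 - <<'E'
from workcell import bot
import cv2
for n in("scene","top"):
    i=bot.camera_info(n);print(n,i)
    cv2.imwrite(f"pics/{n}0.png",bot.camera(n)[:,:,::-1])
print(bot.get_obs())
E
```

```text
pics
scene {'vertical_fov': 51.2463385687743, 'cx': 320.32598933276347, 'cy': 243.3109691865313, 'pose': array([[-0.43803818, -0.68738899,  0.57932627,  1.08382146],
       [ 0.8987897 , -0.34729373,  0.26751474,  0.28138493],
       [ 0.01730969,  0.63787415,  0.76994606,  0.83895149],
       [ 0.        ,  0.        ,  0.        ,  1.        ]])}
top {'vertical_fov': 55.15142863120614, 'cx': 317.49152151668085, 'cy': 241.99769741421147, 'pose': array([[-0.00681253,  0.99267668, -0.12060927,  0.393611  ],
       [-0.99948004, -0.01056069, -0.030465  , -0.01021223],
       [-0.03151561,  0.12033901,  0.99223248,  1.04325124],
       [ 0.        ,  0.        ,  0.        ,  1.        ]])}
{'clock': 0.1, 'joint_pos': array([ 1.30101346e+00,  2.41355462e-01,  3.85340637e-03,  1.33520736e+00,
       -2.73989408e-05,  1.57080497e+00]), 'joint_vel': array([ 0.00024084, -0.00119391,  0.0026188 , -0.00117491,  0.00020098,
        0.00042231]), 'tau': array([ 2.92575323e-04, -3.73138547e+01,  2.53010201e+01,  1.08524953e-02,
        5.02499324e-05,  4.97957643e-06]), 'eef_pos': array([0.13311675, 0.48136124, 0.23049097]), 'tool_rot': array([ 1.34486940e-01,  9.90914904e-01, -9.49697698e-04, -1.15059551e-04]), 'ft_force': array([0.16228474, 0.93831358, 0.48995083]), 'ft_torque': array([-0.00393576, -0.00685076,  0.01861762]), 'grasp_force': 0.0, 'grip_width': 0.0854148990443375}
```

View pics/top0.png

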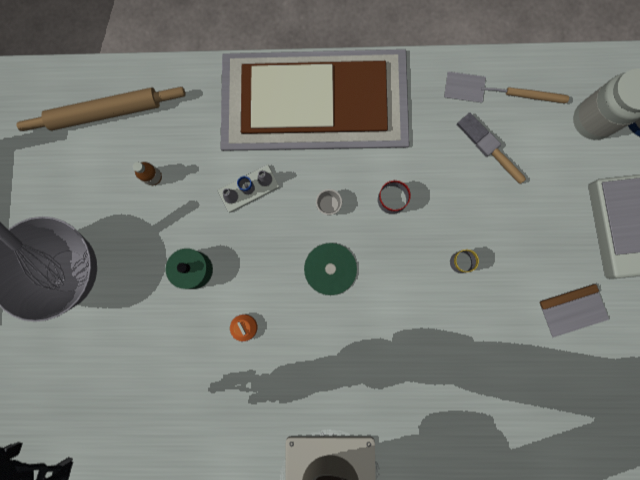

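View pics/scene0.png

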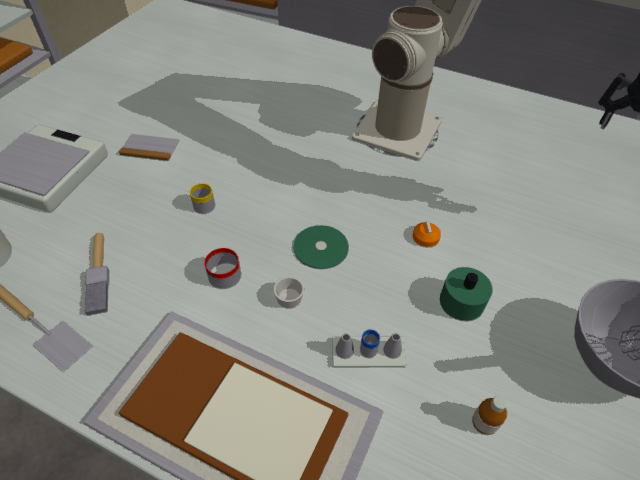

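```bash
cat > h.py <<'E'
import numpy as np,cv2
from workcell import bot
def K(n):
    i=bot.camera_info(n);return 240/np.tan(np.radians(i["vertical_fov"]/2)),i["cx"],i["cy"],np.array(i["pose"])
def ray(n,u,v,z):
    f,cx,cy,P=K(n);d=P[:3,:3]@np.array([(u-cx)/f,-(v-cy)/f,-1]);o=P[:3,3];return o+d*(z-o[2])/d[2]
def proj(n,p):
    f,cx,cy,P=K(n);q=(np.atleast_2d(p)-P[:3,3])@P[:3,:3];return np.c_[cx+f*q[:,0]/-q[:,2],cy-f*q[:,1]/-q[:,2]]
def circ(x,y,z,r):
    a=np.linspace(0,2*np.pi,73);return np.c_[x+r*np.cos(a),y+r*np.sin(a),0*a+z]
def crop(img,x0,y0,w,h,s,curves,fn,n):
    c=cv2.resize(img[y0:y0+h,x0:x0+w],None,fx=s,fy=s,interpolation=cv2.INTER_CUBIC)[:,:,::-1].copy()
    for k in curves:
        q=(proj(n,k)-[x0,y0]+.5)*s
        cv2.polylines(c,[np.round(q*16).astype(int)],False,(255,0,255),1,cv2.LINE_AA,4)
    cv2.imwrite(fn,c)
E
python3 - <<'E'
from h import *
for n,l in(("top",dict(base=(330,269,.005),dot=(330,269,.005),lidtop=(188,267,.058),knob=(184,267,.086),red=(394,196,.05),yel=(464,261,.05),blue=(246,184,.06),n1=(231,195,.06),n2=(264,177,.06),ram=(328,201,.035))),
 ("scene",dict(base=(321,246,.005),knob=(471,277,.086),red=(222,263,.05),yel=(202,192,.05),blue=(371,338,.06),n1=(396,336,.06),n2=(346,336,.06),ram=(288,287,.035)))):
    for k,v in l.items(): print(n,k,ray(n,*v).round(4))
t=cv2.imread("pics/top0.png")[:,:,::-1]
crop(t,160,150,330,170,2.42,[],"pics/topc.png","top")
E
```

```text
top base [ 0.4581 -0.0062  0.005 ]
top dot [ 0.4581 -0.0062  0.005 ]
top lidtop [0.4618 0.301  0.058 ]
top knob [0.4599 0.3006 0.086 ]
top red [ 0.6142 -0.1483  0.05  ]
top yel [ 0.4699 -0.294   0.05  ]
top blue [0.6434 0.1765 0.06  ]
top n1 [0.6191 0.2094 0.06  ]
top n2 [0.6586 0.1368 0.06  ]
top ram [ 0.6082 -0.0034  0.035 ]
scene base [ 0.4624 -0.0038  0.005 ]
scene knob [0.4639 0.3061 0.086 ]
scene red [ 0.6232 -0.144   0.05  ]
scene yel [ 0.4757 -0.2927  0.05  ]
scene blue [0.6513 0.1843 0.06  ]
scene n1 [0.6279 0.2222 0.06  ]
scene n2 [0.6672 0.1435 0.06  ]
scene ram [ 0.6064 -0.0057  0.035 ]
```

View pics/topc.png

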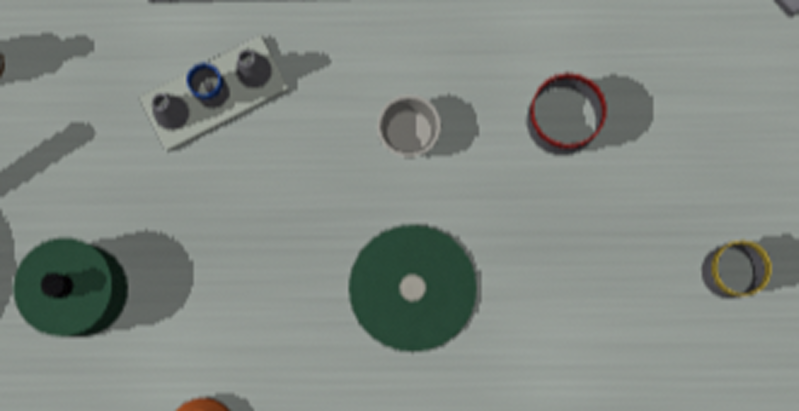

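```bash
cat >> h.py <<'E'
from scipy.optimize import minimize
HS=dict(blue=(105,130),yel=(20,32),red=(-8,6),green=(60,90))
def mask(img,col,box):
    h=cv2.cvtColor(img,cv2.COLOR_RGB2HSV).astype(int);a,b=HS[col];H=h[...,0];H=np.where(H>170,H-180,H)
    m=((H>=a)&(H<=b)&(h[...,1]>(90 if col!="green" else 70))&(h[...,2]>25)).astype(np.uint8);o=np.zeros_like(m);x0,y0,x1,y1=box;o[y0:y1,x0:x1]=m[y0:y1,x0:x1];return o
def fit(n,img,col,box,circles,g):
    m=mask(img,col,box);pts=np.argwhere(m)[:,::-1]
    hull=cv2.convexHull(pts.astype(np.int32))
    s=8;x0,y0,x1,y1=box;sz=((y1-y0)*s,(x1-x0)*s)
    A=cv2.resize(m[y0:y1,x0:x1],None,fx=s,fy=s,interpolation=cv2.INTER_NEAREST)
    c=np.argwhere(A)[:,::-1].astype(np.int32);F=np.zeros(sz,np.uint8);cv2.fillConvexPoly(F,cv2.convexHull(c),1)
    def cost(p):
        q=np.vstack([proj(n,circ(p[0],p[1],z,r)) for z,r in circles]);q=(q-[x0,y0]+.5)*s
        G=np.zeros(sz,np.uint8);cv2.fillConvexPoly(G,cv2.convexHull(np.round(q).astype(np.int32)),1)
        return 1-(F&G).sum()/(F|G).sum()
    r=minimize(cost,g,method="Nelder-Mead",options=dict(initial_simplex=np.array([g,[g[0]+.01,g[1]],[g[0],g[1]+.01]])))
    return r.x,r.fun,len(pts)
E
python3 - <<'E'
from h import *
B=dict(top=dict(blue=(230,170,262,200),yel=(440,240,490,280),red=(370,170,420,222),base=(295,235,365,302),lid=(160,240,220,296)),
 scene=dict(blue=(355,325,385,360),yel=(185,180,220,216),red=(200,245,245,290),base=(285,220,355,272),lid=(435,262,498,325)))
C=dict(blue=[(.06,.016),(.046,.016)],yel=[(.05,.025),(.036,.025)],red=[(.05,.034),(.036,.034)],base=[(.005,.06),(0,.06)],lid=[(.058,.0445),(0,.0445)])
G=dict(blue=(.645,.18),yel=(.47,-.294),red=(.617,-.146),base=(.46,-.005),lid=(.46,.302))
for n in B:
    im=cv2.imread(f"pics/{n}0.png")[:,:,::-1];cu=[]
    for k in C:
        x,f,c=fit(n,im,k if k in HS else "green",B[n][k],C[k],list(G[k]));print(n,k,x.round(4),round(f,3),c)
        cu+=[circ(*x,z,r) for z,r in C[k]]
    crop(im,*((160,150,330,170,2.4) if n=="top" else (180,170,330,200,2.4)),cu,f"pics/f_{n}.png",n)
E
```

```text
top blue [0.647  0.1821] 0.044 86
top yel [ 0.4717 -0.2998] 0.038 145
top red [ 0.6166 -0.1501] 0.021 176
top base [ 0.4595 -0.0064] 0.033 1978
top lid [0.4603 0.3069] 0.051 1310
scene blue [0.649  0.1827] 0.033 182
scene yel [ 0.4725 -0.2992] 0.03 246
scene red [ 0.619  -0.1493] 0.019 369
scene base [ 0.46  -0.006] 0.038 1741
scene lid [0.4608 0.307 ] 0.026 1945
```

View pics/f_scene.png

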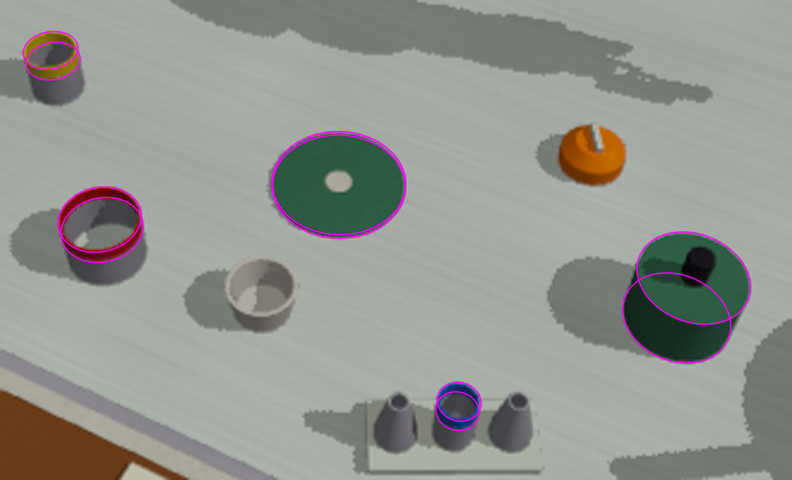

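View pics/f_top.png

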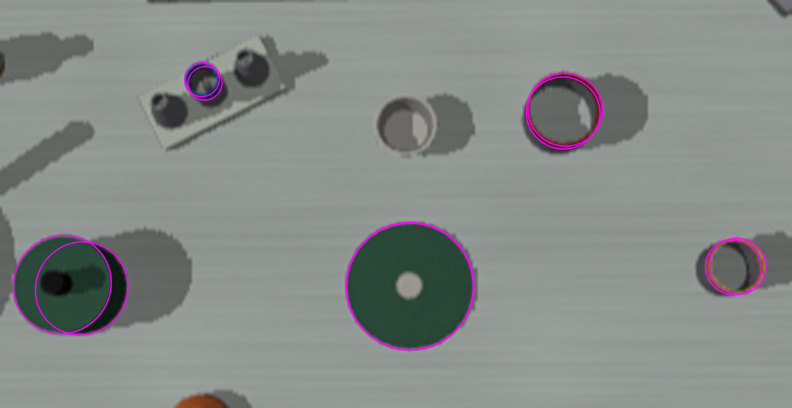

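The overlays line up with the rims in both pictures: blue cutter on the middle peg, base dot at top (330,269). The two cameras agree within about 2 mm. Rack x is about 28° from world x.

Call:
{"api": "step_arm", "payload": {"targets": "1 0.2 -0.2 0.04 0 0 -0.4;1 0.534 -0.562 0.04 0 0 -0.9;1 0.534 -0.562 0.04 0 0 -0.9;1 0.534 -0.562 0.04 0 0 -0.9;1 0.534 -0.562 0.04 0 0 -0.9;1 0.534 -0.562 0.04 0 0 -0.9;1 0.534 -0.562 0.04 0 0 -0.9;1 0.534 -0.562 0.04 0 0 -0.9;1 0.534 -0.562 0.04 0 0 -0.9;1 0.534 -0.562 0.04 0 0 -0.9"}}

```text
clock: 0.93
eef_pos: [0.4031, 0.1971, 0.2512]
tool_rot: [0.472, 0.882, -0.0, 0.001]
ft_force: [-0.6, 0.1, 1.1]
grip_width: 0.085
grasp_force: 0.0
```

Call:
{"api": "step_arm", "payload": {"targets": "0.4 0.496 -0.037 -0.242 0 0 -0.127;0.4 0.496 -0.037 -0.242 0 0 -0.127;0.4 0.496 -0.037 -0.242 0 0 -0.127;0.4 0.496 -0.037 -0.242 0 0 -0.127;0.4 0.496 -0.037 -0.242 0 0 -0.127;0.4 0.496 -0.037 -0.242 0 0 -0.127;0.4 0.496 -0.037 -0.242 0 0 -0.127;0.4 0.496 -0.037 -0.242 0 0 -0.127;0.4 0.496 -0.037 -0.242 0 0 -0.127;0.4 0.496 -0.037 -0.242 0 0 -0.127"}}

```text
clock: 1.77
eef_pos: [0.6474, 0.1824, 0.1298]
tool_rot: [0.513, 0.859, -0.001, -0.001]
ft_force: [0.7, 0.2, -0.2]
grip_width: 0.0596
grasp_force: 0.0
```

```bash
python3 - <<'E'
from h import *
im=bot.camera("scene");o=bot.get_obs();print(o["eef_pos"],o["tool_rot"],o["grip_width"])
e=o["eef_pos"];a=np.radians(28);d=np.array([np.cos(a),np.sin(a),0])
cu=[np.array([e-.05*d,e+.05*d]),np.array([e,[e[0],e[1],.06]]),circ(.648,.1824,.06,.016)]
crop(im,290,180,200,200,3,cu,"pics/s2.png","scene")
E
```

```text
[0.64753498 0.18266981 0.13094089] [ 5.12379400e-01  8.58759188e-01  1.87875495e-05 -8.60533443e-05] 0.05981535419622507
```

View pics/s2.png

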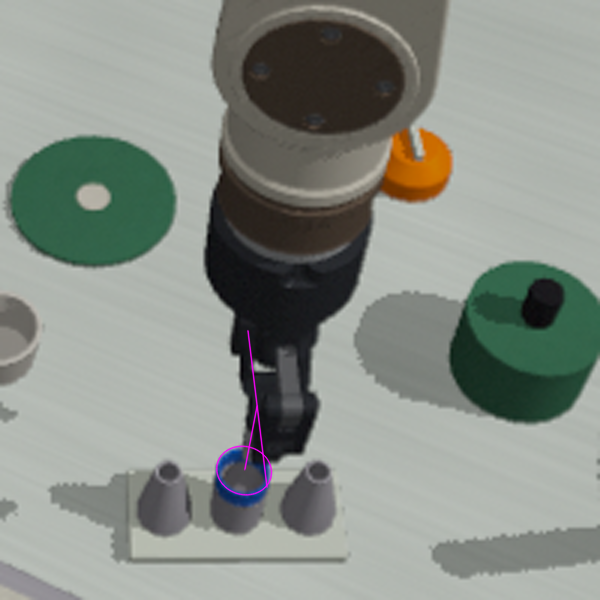

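Call:
{"api": "step_arm", "payload": {"targets": "0.4 0 0 -0.05 0 0 0;0.4 0 0 -0.1 0 0 0;0.4 0 0 -0.15 0 0 0;0.4 0 0 -0.18 0 0 0;0.4 0 0 -0.2 0 0 0;0.4 0 0 -0.2 0 0 0;0.4 0 0 -0.2 0 0 0"}}

```text
clock: 2.4
eef_pos: [0.6482, 0.1829, 0.0317]
tool_rot: [0.512, 0.859, 0.0, 0.0]
ft_force: [0.8, 0.0, 1.4]
grip_width: 0.0597
grasp_force: 0.0
```

Call:
{"api": "step_arm", "payload": {"targets": "-0.1 0 0 0 0 0 0;-0.3 0 0 0 0 0 0;-1 0 0 0 0 0 0;-1 0 0 0 0 0 0;-1 0 0 0 0 0 0;-1 0 0 0 0 0 0;-1 0 0 0 0 0 0;-1 0 0 0 0 0 0;-1 0 0 0 0 0 0;-1 0 0 0 0 0 0"}}

```text
clock: 3.23
eef_pos: [0.6498, 0.1829, 0.0326]
tool_rot: [0.513, 0.859, 0.002, 0.001]
ft_force: [-0.9, 0.8, 5.3]
grip_width: 0.0297
grasp_force: 59.6
```

Call:
{"api": "step_arm", "payload": {"targets": "-1 0 0 0.02 0 0 0;-1 0 0 0.06 0 0 0;-1 0 0 0.12 0 0 0;-1 0 0 0.18 0 0 0;-1 0 0 0.22 0 0 0;-1 0 0 0.22 0 0 0;-1 0 0 0.22 0 0 0"}}

```text
clock: 3.82
eef_pos: [0.6493, 0.1826, 0.1425]
tool_rot: [0.513, 0.859, 0.001, 0.001]
ft_force: [0.2, 0.5, -0.3]
grip_width: 0.0295
grasp_force: 59.2
```

```bash
python3 - <<'E'
from h import *
im=bot.camera("scene");o=bot.get_obs();print(o["eef_pos"],o["grip_width"],o["grasp_force"])
crop(im,290,180,200,200,3,[],"pics/s3.png","scene")
E
```

```text
[0.64816027 0.18231792 0.14050398] 0.029951595276232156 59.16501295178023
```

View pics/s3.png

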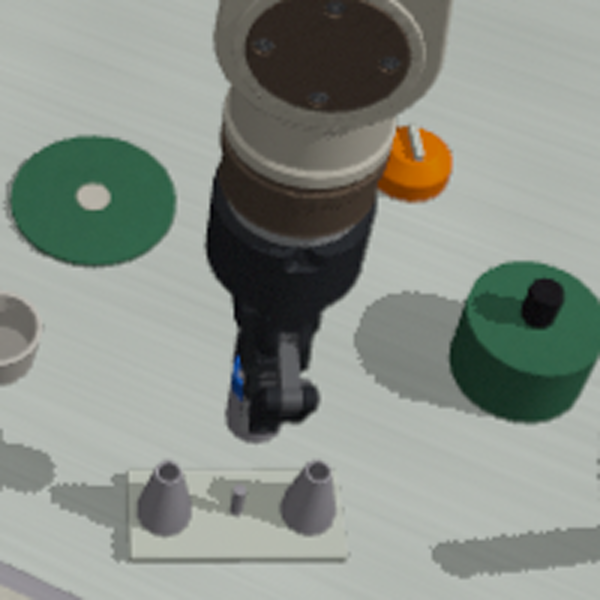

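Call:
{"api": "step_arm", "payload": {"targets": "-1 -0.376 -0.377 0 0 0 0;-1 -0.376 -0.377 0 0 0 0;-1 -0.376 -0.377 0 0 0 0;-1 -0.376 -0.377 0 0 0 0;-1 -0.376 -0.377 0 0 0 0;-1 -0.376 -0.377 0 0 0 0;-1 -0.376 -0.377 0 0 0 0;-1 -0.376 -0.377 0 0 0 0;-1 -0.376 -0.377 0 0 0 0"}}

```text
clock: 4.62
eef_pos: [0.4589, -0.0066, 0.1393]
tool_rot: [0.513, 0.858, -0.0, -0.001]
ft_force: [-0.1, 0.3, 0.0]
grip_width: 0.0298
grasp_force: 59.4
```

Call:
{"api": "step_arm", "payload": {"targets": "-1 0 0 -0.07 0 0 0;-1 0 0 -0.14 0 0 0;-1 0 0 -0.19 0 0 0;-1 0 0 -0.21 0 0 0;-1 0 0 -0.222 0 0 0;-1 0 0 -0.222 0 0 0;-1 0 0 -0.222 0 0 0"}}

```text
clock: 5.2
eef_pos: [0.4612, -0.0052, 0.0289]
tool_rot: [0.512, 0.859, 0.0, -0.0]
ft_force: [0.2, 0.8, -1.1]
grip_width: 0.0297
grasp_force: 59.3
```

Call:
{"api": "step_arm", "payload": {"targets": "-1 0 0 -0.003 0 0 0;-1 0 0 -0.006 0 0 0;-1 0 0 -0.006 0 0 0;-1 0 0 -0.006 0 0 0"}}

```text
clock: 5.53
eef_pos: [0.4616, -0.0055, 0.0276]
tool_rot: [0.512, 0.859, 0.001, 0.001]
ft_force: [-2.0, 0.1, 8.0]
grip_width: 0.0299
grasp_force: 60.4
```

Contact at 8 N: it is seated. Open gently, retreat, and look.

Call:
{"api": "step_arm", "payload": {"targets": "-0.15 0 0 0 0 0 0;-0.05 0 0 0 0 0 0;0.1 0 0 0 0 0 0;0.3 0 0 0 0 0 0;0.3 0 0 0 0 0 0;0.3 0 0 0 0 0 0"}}

```text
clock: 6.03
eef_pos: [0.4602, -0.0061, 0.0262]
tool_rot: [0.513, 0.859, -0.0, -0.0]
ft_force: [-0.4, -0.3, 0.3]
grip_width: 0.0553
grasp_force: 0.0
```

Call:
{"api": "step_arm", "payload": {"targets": "0.3 0 0 0.04 0 0 0;0.3 0 0 0.1 0 0 0;0.5 0 0 0.18 0 0 0;0.7 0 -0.08 0.25 0 0 0;0.7 0 -0.16 0.25 0 0 0;0.7 0.024 -0.24 0.25 0 0 0;0.7 0.024 -0.32 0.25 0 0 0;0.7 0.024 -0.4 0.25 0 0 0;0.7 0.024 -0.5 0.25 0 0 0;0.7 0.024 -0.587 0.25 0 0 0"}}

```text
clock: 6.87
eef_pos: [0.4718, -0.2876, 0.1513]
tool_rot: [0.513, 0.859, 0.0, 0.0]
ft_force: [1.6, 0.2, -0.1]
grip_width: 0.0726
grasp_force: 0.0
```

```bash
python3 - <<'E'
from h import *
o=bot.get_obs();print(o["eef_pos"],o["grip_width"])
for n,b in(("scene",(300,200,345,262)),("top",(315,250,350,290))):
    im=bot.camera(n);x,f,c=fit(n,im,"blue",b,[(.055,.016),(.041,.016)],[.46,-.006]);print(n,x.round(4),round(f,3),c)
    cv2.imwrite(f"pics/p1{n}.png",im[:,:,::-1])
E
```

```text
[ 0.47184927 -0.28763874  0.15126024] 0.07263830883945398
scene [ 0.4627 -0.005 ] 0.043 151
top [ 0.4599 -0.0054] 0.062 60
```

View pics/p1scene.png

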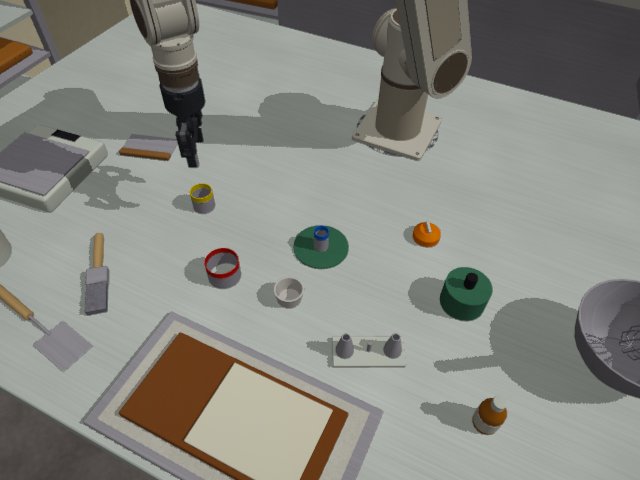

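Call:
{"api": "step_arm", "payload": {"targets": "0.7 0 0 0 0 0 0;0.7 0 0 0 0 0 0"}}

```text
clock: 7.13
eef_pos: [0.4718, -0.2852, 0.1508]
tool_rot: [0.513, 0.859, 0.0, -0.001]
ft_force: [0.6, 0.4, -0.2]
grip_width: 0.0727
grasp_force: 0.0
```

Call:
{"api": "step_arm", "payload": {"targets": "0.7 0 -0.028 -0.03 0 0 0;0.7 0 -0.028 -0.08 0 0 0;0.7 0 -0.028 -0.14 0 0 0;0.7 0 -0.028 -0.19 0 0 0;0.7 0 -0.028 -0.23 0 0 0;0.7 0 -0.028 -0.248 0 0 0;0.7 0 -0.028 -0.248 0 0 0;0.7 0 -0.028 -0.248 0 0 0"}}

```text
clock: 7.8
eef_pos: [0.4726, -0.2986, 0.0277]
tool_rot: [0.512, 0.859, 0.0, -0.0]
ft_force: [0.2, 0.5, -0.2]
grip_width: 0.0727
grasp_force: 0.0
```

Call:
{"api": "step_arm", "payload": {"targets": "0.4 0 0 0 0 0 0;0.2 0 0 0 0 0 0;0.1 0 0 0 0 0 0;-1 0 0 0 0 0 0;-1 0 0 0 0 0 0;-1 0 0 0 0 0 0;-1 0 0 0 0 0 0;-1 0 0 0 0 0 0"}}

```text
clock: 8.47
eef_pos: [0.4737, -0.3003, 0.0297]
tool_rot: [0.513, 0.859, 0.0, 0.002]
ft_force: [-0.7, 1.2, 5.3]
grip_width: 0.0477
grasp_force: 60.8
```

Call:
{"api": "step_arm", "payload": {"targets": "-1 0 0 0.02 0 0 0;-1 0 0 0.06 0 0 0;-1 0 0 0.12 0 0 0;-1 0 0 0.18 0 0 0;-1 0 0 0.24 0 0 0;-1 0 0 0.24 0 0 0;-1 0 0 0.24 0 0 0;-1 0 0 0.24 0 0 0"}}

```text
clock: 9.13
eef_pos: [0.4721, -0.2996, 0.1478]
tool_rot: [0.513, 0.859, -0.0, 0.0]
ft_force: [0.8, 0.0, -2.3]
grip_width: 0.048
grasp_force: 61.9
```

Call:
{"api": "step_arm", "payload": {"targets": "-1 -0.022 0.59 0 0 0 0;-1 -0.022 0.59 0 0 0 0;-1 -0.022 0.59 0 0 0 0;-1 -0.022 0.59 0 0 0 0;-1 -0.022 0.59 0 0 0 0;-1 -0.022 0.59 0 0 0 0;-1 -0.022 0.59 0 0 0 0;-1 -0.022 0.59 0 0 0 0;-1 -0.022 0.59 0 0 0 0;-1 -0.022 0.59 0 0 0 0"}}

```text
clock: 9.97
eef_pos: [0.4605, -0.0046, 0.1463]
tool_rot: [0.512, 0.859, -0.001, -0.001]
ft_force: [-0.4, 0.7, -1.2]
grip_width: 0.0478
grasp_force: 62.0
```

```bash
python3 - <<'E'
from h import *
o=bot.get_obs();e=o["eef_pos"];print(e,o["grip_width"])
im=bot.camera("scene")
# bottom of yellow ring ~ e_z-.027
crop(im,250,140,160,130,4.5,[circ(e[0],e[1],e[2]-.027,.025),circ(.461,-.005,.055,.016)],"pics/s4.png","scene")
E
```

```text
[ 0.46046135 -0.00461075  0.14634778] 0.047817859243445844
```

View pics/s4.png

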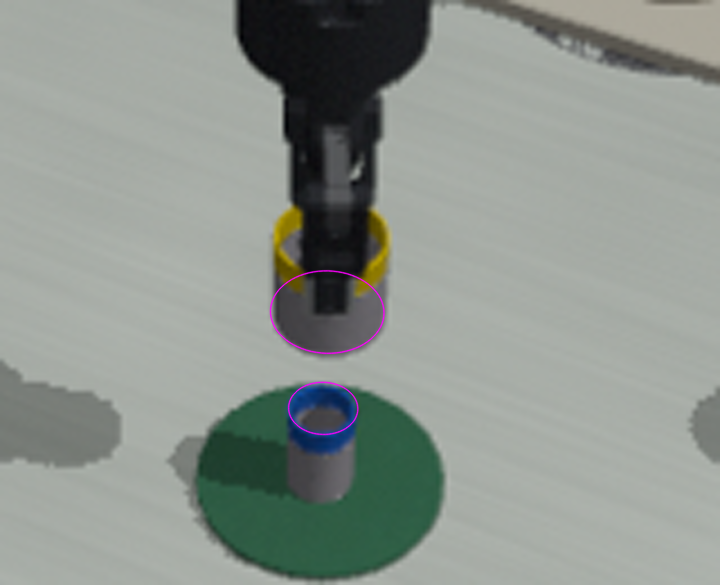

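The yellow ring hangs upright, within about 1 mm of its expected position (the drawn ellipse around crop (328,312)). The blue cutter's top is at (323,408), so the two are aligned. Lower it.

Call:
{"api": "step_arm", "payload": {"targets": "-1 0 0 -0.06 0 0 0;-1 0 0 -0.11 0 0 0;-1 0 0 -0.15 0 0 0;-1 0 0 -0.18 0 0 0;-1 0 0 -0.2 0 0 0;-1 0 0 -0.215 0 0 0;-1 0 0 -0.222 0 0 0;-1 0 0 -0.222 0 0 0;-1 0 0 -0.222 0 0 0"}}

```text
clock: 10.77
eef_pos: [0.4616, -0.0054, 0.0366]
tool_rot: [0.513, 0.858, 0.0, 0.0]
ft_force: [0.0, 0.3, -0.8]
grip_width: 0.0476
grasp_force: 62.0
```

Call:
{"api": "step_arm", "payload": {"targets": "-1 0 0 -0.003 0 0 0;-1 0 0 -0.006 0 0 0;-1 0 0 -0.006 0 0 0;-1 0 0 -0.006 0 0 0"}}

```text
clock: 11.1
eef_pos: [0.4622, -0.0048, 0.0346]
tool_rot: [0.513, 0.859, 0.0, 0.001]
ft_force: [-1.1, -0.4, 4.7]
grip_width: 0.0479
grasp_force: 62.5
```

Call:
{"api": "step_arm", "payload": {"targets": "0.2 0 0 0 0 0 0;0.3 0 0 0 0 0 0;0.5 0 0 0 0 0 0;0.6 0 0 0 0 0 0;0.6 0 0 0 0 0 0;0.6 0 0 0.05 0 0 0;0.6 0 0 0.12 0 0 0;1 0 0 0.2 0 0 0;1 0 0 0.25 0 0 0;1 0 0 0.25 0 0 0"}}

```text
clock: 11.93
eef_pos: [0.4653, -0.0047, 0.1641]
tool_rot: [0.513, 0.859, 0.003, 0.005]
ft_force: [0.2, 0.5, 0.1]
grip_width: 0.0852
grasp_force: 0.0
```

Call:
{"api": "step_arm", "payload": {"targets": "1 0.314 -0.289 0 0 0 0;1 0.314 -0.289 0 0 0 0;1 0.314 -0.289 0 0 0 0;1 0.314 -0.289 0 0 0 0;1 0.314 -0.289 0 0 0 0;1 0.314 -0.289 0 0 0 0;1 0.314 -0.289 0 0 0 0;1 0.314 -0.289 0 0 0 0"}}

```text
clock: 12.6
eef_pos: [0.6172, -0.1489, 0.1566]
tool_rot: [0.513, 0.858, -0.0, -0.002]
ft_force: [0.2, 0.4, -0.3]
grip_width: 0.0856
grasp_force: 0.0
```

```bash
python3 - <<'E'
from h import *
o=bot.get_obs();e=o["eef_pos"];print(e,o["grip_width"])
im=bot.camera("scene")
for c,b,r in(("blue",(300,200,345,262),.016),("yel",(295,200,350,262),.025)):
    x,f,k=fit("scene",im,c,b,[(.055,r),(.041,r)],[.461,-.005]);print(c,x.round(4),round(f,3),k)
a=np.radians(28);d=np.array([np.cos(a),np.sin(a),0]);t=e+[0,0,.012]
crop(im,190,130,180,150,4,[circ(.618,-.1497,.05,.034),np.array([t-.0425*d,t+.0425*d])],"pics/s5.png","scene")
E
```

```text
[ 0.6172223  -0.14894457  0.15660381] 0.08556098950049891
blue [ 0.4601 -0.0058] 0.148 127
yel [ 0.4628 -0.0034] 0.028 220
```

View pics/s5.png

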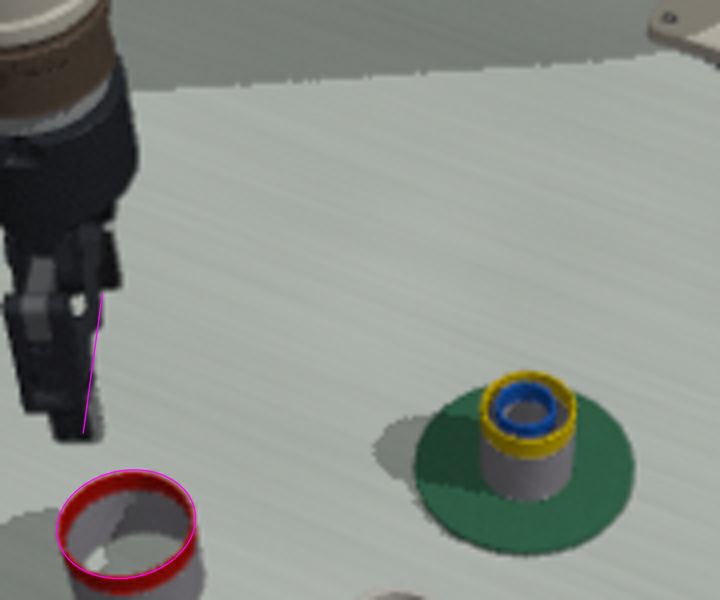

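Nested concentrically: blue inside yellow, both around crop (527,410). Down on the red one.

Call:
{"api": "step_arm", "payload": {"targets": "1 0.001 -0.001 -0.06 0 0 0;1 0.001 -0.001 -0.12 0 0 0;1 0.001 -0.001 -0.17 0 0 0;1 0.001 -0.001 -0.21 0 0 0;1 0.001 -0.001 -0.24 0 0 0;1 0.001 -0.001 -0.27 0 0 0;1 0.001 -0.001 -0.288 0 0 0;1 0.001 -0.001 -0.288 0 0 0;1 0.001 -0.001 -0.288 0 0 0"}}

```text
clock: 13.4
eef_pos: [0.6182, -0.1487, 0.0148]
tool_rot: [0.512, 0.859, -0.0, -0.0]
ft_force: [0.6, -0.2, 0.8]
grip_width: 0.0856
grasp_force: 0.0
```

Call:
{"api": "step_arm", "payload": {"targets": "0.8 0 0 0 0 0 0;0.6 0 0 0 0 0 0;0.5 0 0 0 0 0 0;-1 0 0 0 0 0 0;-1 0 0 0 0 0 0;-1 0 0 0 0 0 0;-1 0 0 0 0 0 0;-1 0 0 0 0 0 0"}}

```text
clock: 14.07
eef_pos: [0.6202, -0.1499, 0.0167]
tool_rot: [0.513, 0.859, 0.001, 0.002]
ft_force: [-0.6, 0.1, 7.2]
grip_width: 0.0663
grasp_force: 67.3
```

Call:
{"api": "step_arm", "payload": {"targets": "-1 0 0 0.02 0 0 0;-1 0 0 0.06 0 0 0;-1 0 0 0.12 0 0 0;-1 0 0 0.18 0 0 0;-1 0 0 0.24 0 0 0;-1 0 0 0.24 0 0 0;-1 0 0 0.24 0 0 0;-1 0 0 0.24 0 0 0"}}

```text
clock: 14.73
eef_pos: [0.6184, -0.1496, 0.1344]
tool_rot: [0.513, 0.859, -0.0, -0.0]
ft_force: [-0.2, 0.1, -0.9]
grip_width: 0.0663
grasp_force: 67.0
```

Call:
{"api": "step_arm", "payload": {"targets": "-1 -0.313 0.291 0 0 0 0;-1 -0.313 0.291 0 0 0 0;-1 -0.313 0.291 0 0 0 0;-1 -0.313 0.291 0 0 0 0;-1 -0.313 0.291 0 0 0 0;-1 -0.313 0.291 0 0 0 0;-1 -0.313 0.291 0 0 0 0;-1 -0.313 0.291 0 0 0 0;-1 -0.313 0.291 0 0 0 0"}}

```text
clock: 15.48
eef_pos: [0.4633, -0.0047, 0.134]
tool_rot: [0.513, 0.858, -0.0, 0.0]
ft_force: [0.9, 0.1, -0.2]
grip_width: 0.0665
grasp_force: 67.0
```

```bash
python3 - <<'E'
from h import *
o=bot.get_obs();e=o["eef_pos"];print(e,o["grip_width"])
im=bot.camera("scene")
crop(im,250,140,160,130,4.5,[circ(e[0],e[1],e[2]-.0145,.034),circ(.4615,-.0045,.055,.025)],"pics/s6.png","scene")
E
```

```text
[ 0.46327104 -0.0046941   0.13401581] 0.06654091313556483
```

View pics/s6.png

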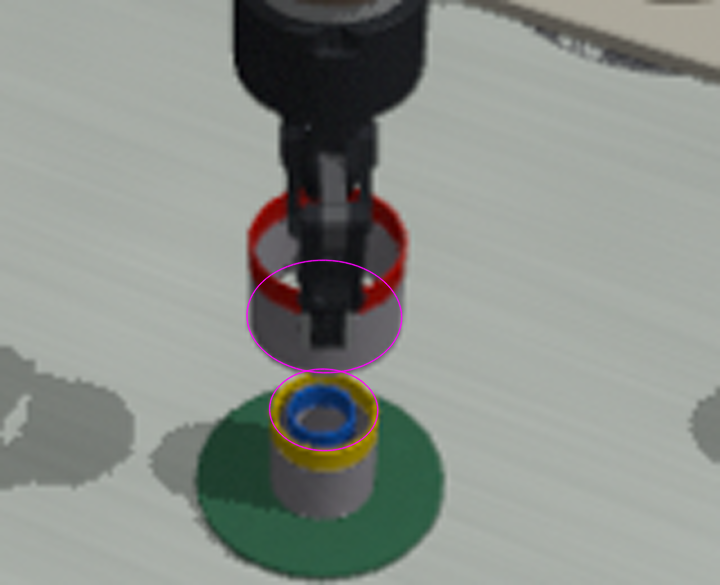

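The red ring hangs upright over the nest, its lower edge around crop (327,320) against the nest at (324,412). That is well inside the 7 mm clearance.

Call:
{"api": "step_arm", "payload": {"targets": "-1 0 0 -0.06 0 0 0;-1 0 0 -0.11 0 0 0;-1 0 0 -0.15 0 0 0;-1 0 0 -0.18 0 0 0;-1 0 0 -0.2 0 0 0;-1 0 0 -0.215 0 0 0;-1 0 0 -0.222 0 0 0;-1 0 0 -0.222 0 0 0;-1 0 0 -0.222 0 0 0"}}

```text
clock: 16.28
eef_pos: [0.463, -0.0045, 0.0235]
tool_rot: [0.513, 0.858, 0.0, 0.0]
ft_force: [0.3, 0.6, -0.6]
grip_width: 0.0662
grasp_force: 67.0
```

Call:
{"api": "step_arm", "payload": {"targets": "-1 0 0 -0.003 0 0 0;-1 0 0 -0.006 0 0 0;-1 0 0 -0.006 0 0 0;-1 0 0 -0.006 0 0 0"}}

```text
clock: 16.62
eef_pos: [0.4632, -0.0042, 0.0216]
tool_rot: [0.513, 0.859, 0.001, 0.001]
ft_force: [-1.4, -0.0, 5.0]
grip_width: 0.0663
grasp_force: 67.5
```

Call:
{"api": "step_arm", "payload": {"targets": "0.7 0 0 0 0 0 0;0.8 0 0 0 0 0 0;1 0 0 0 0 0 0;1 0 0 0 0 0 0;1 0 0 0 0 0 0;1 0 0 0.05 0 0 0;1 0 0 0.12 0 0 0;1 0 0 0.2 0 0 0;1 0 0 0.26 0 0 0;1 0 0 0.26 0 0 0"}}

```text
clock: 17.45
eef_pos: [0.4667, -0.0042, 0.1567]
tool_rot: [0.513, 0.859, 0.003, 0.005]
ft_force: [1.0, -0.4, -0.0]
grip_width: 0.0853
grasp_force: 0.0
```

Call:
{"api": "step_arm", "payload": {"targets": "0.4 -0.003 0.623 0 0 0 0;0.2 -0.003 0.623 0 0 0 0;0.2 -0.003 0.623 0 0 0 0;0.2 -0.003 0.623 0 0 0 0;0.2 -0.003 0.623 0 0 0 0;0.2 -0.003 0.623 0 0 0 0;0.2 -0.003 0.623 0 0 0 0;0.2 -0.003 0.623 0 0 0 0;0.2 -0.003 0.623 0 0 0 0;0.2 -0.003 0.623 0 0 0 0"}}

```text
clock: 18.28
eef_pos: [0.46, 0.3083, 0.1492]
tool_rot: [0.511, 0.859, -0.001, -0.0]
ft_force: [-0.7, -0.3, -0.4]
grip_width: 0.0512
grasp_force: 0.0
```

```bash
python3 - <<'E'
from h import *
o=bot.get_obs();e=o["eef_pos"];print(e,o["grip_width"])
im=bot.camera("scene")
for c,b,r in(("red",(290,200,355,262),.034),("yel",(290,200,355,262),.025)):
    x,f,k=fit("scene",im,c,b,[(.055,r),(.041,r)],[.461,-.005]);print(c,x.round(4),round(f,3),k)
crop(im,280,180,230,160,3.4,[circ(.4605,.307,.086,.011),circ(.4605,.307,.058,.0445),circ(*x,.055,.034)],"pics/s7.png","scene")
E
```

```text
[0.4600196 0.3082685 0.1491915] 0.051207042835263346
red [ 0.4642 -0.003 ] 0.024 272
yel [ 0.4618 -0.0035] 0.078 196
```

View pics/s7.png

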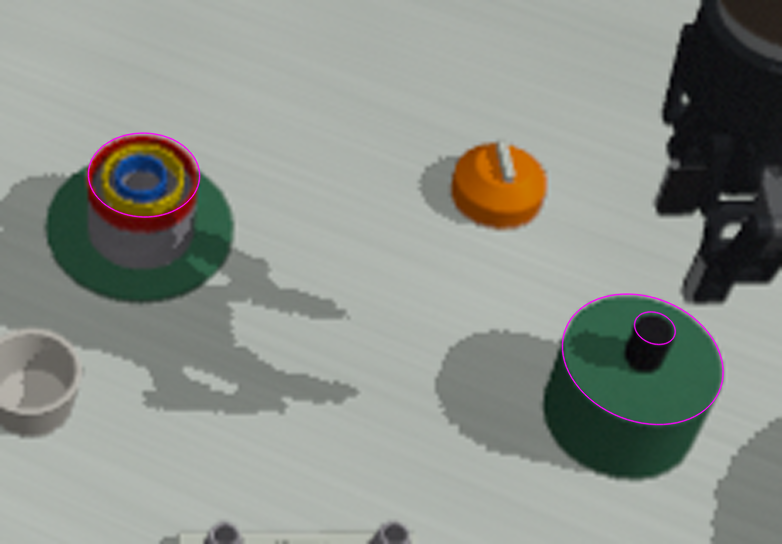

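Nested trio is upright at crop (143,178). The lid and knob overlays match.

Call:
{"api": "step_arm", "payload": {"targets": "0.2 0.001 -0.002 -0.06 0 0 0;0.2 0.001 -0.002 -0.11 0 0 0;0.2 0.001 -0.002 -0.15 0 0 0;0.2 0.001 -0.002 -0.178 0 0 0;0.2 0.001 -0.002 -0.178 0 0 0;0.2 0.001 -0.002 -0.178 0 0 0"}}

```text
clock: 18.83
eef_pos: [0.4608, 0.3044, 0.0607]
tool_rot: [0.513, 0.858, -0.001, -0.001]
ft_force: [-0.4, 0.5, 0.3]
grip_width: 0.0514
grasp_force: 0.0
```

Call:
{"api": "step_arm", "payload": {"targets": "-0.1 0 0 0 0 0 0;-0.3 0 0 0 0 0 0;-0.4 0 0 0 0 0 0;-1 0 0 0 0 0 0;-1 0 0 0 0 0 0;-1 0 0 0 0 0 0;-1 0 0 0 0 0 0;-1 0 0 0 0 0 0"}}

```text
clock: 19.5
eef_pos: [0.4622, 0.3067, 0.0627]
tool_rot: [0.513, 0.859, 0.001, 0.001]
ft_force: [-0.2, -1.6, 5.9]
grip_width: 0.0202
grasp_force: 58.6
```

Call:
{"api": "step_arm", "payload": {"targets": "-1 0 0 0.02 0 0 0;-1 0 0 0.06 0 0 0;-1 0 0 0.12 0 0 0;-1 0 0 0.18 0 0 0;-1 0 0 0.24 0 0 0;-1 0 0 0.24 0 0 0;-1 0 0 0.24 0 0 0;-1 0 0 0.24 0 0 0"}}

```text
clock: 20.17
eef_pos: [0.4606, 0.306, 0.1807]
tool_rot: [0.513, 0.859, -0.001, -0.0]
ft_force: [-0.0, 0.2, -2.8]
grip_width: 0.0199
grasp_force: 58.9
```

Call:
{"api": "step_arm", "payload": {"targets": "-1 0.003 -0.06 0 0 0 0;-1 0.003 -0.13 0 0 0 0;-1 0.003 -0.2 0 0 0 0;-1 0.003 -0.27 0 0 0 0;-1 0.003 -0.34 0 0 0 0;-1 0.003 -0.41 0 0 0 0;-1 0.003 -0.48 0 0 0 0;-1 0.003 -0.55 0 0 0 0;-1 0.003 -0.6 0 0 0 0;-1 0.003 -0.621 0 0 0 0"}}

```text
clock: 21.0
eef_pos: [0.4608, -0.0071, 0.1793]
tool_rot: [0.514, 0.858, -0.002, -0.002]
ft_force: [-0.1, 0.4, -1.5]
grip_width: 0.0201
grasp_force: 59.0
```

Call:
{"api": "step_arm", "payload": {"targets": "-1 0 0 0 0 0 0;-1 0 0 0 0 0 0;-1 0 0 0 0 0 0"}}

```text
clock: 21.25
eef_pos: [0.4622, -0.0033, 0.1804]
tool_rot: [0.512, 0.859, -0.0, -0.001]
ft_force: [-0.5, -0.5, -1.3]
grip_width: 0.02
grasp_force: 59.0
```

```bash
python3 - <<'E'
from h import *
o=bot.get_obs();e=o["eef_pos"];print(e,o["grip_width"])
im=bot.camera("scene")
crop(im,250,120,160,150,4,[circ(e[0],e[1],e[2]-.061,.0445),circ(e[0],e[1],e[2]-.003,.0445),circ(.463,-.0035,.055,.034)],"pics/s8.png","scene")
E
```

```text
[ 0.46222786 -0.00326323  0.18044975] 0.02000451141576159
```

View pics/s8.png

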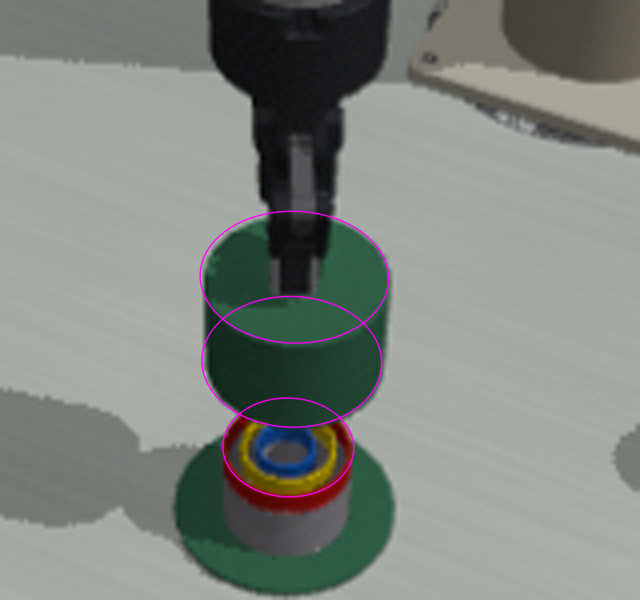

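The lid is level, its lower rim around crop (295,363), over the red rim at (288,447). The overlays agree within 1–2 mm, so lower it.

Call:
{"api": "step_arm", "payload": {"targets": "-1 0 0 -0.05 0 0 0;-1 0 0 -0.09 0 0 0;-1 0 0 -0.12 0 0 0;-1 0 0 -0.15 0 0 0;-1 0 0 -0.175 0 0 0;-1 0 0 -0.195 0 0 0;-1 0 0 -0.21 0 0 0;-1 0 0 -0.22 0 0 0;-1 0 0 -0.222 0 0 0;-1 0 0 -0.222 0 0 0"}}

```text
clock: 22.13
eef_pos: [0.4628, -0.0037, 0.0703]
tool_rot: [0.512, 0.859, -0.0, -0.0]
ft_force: [0.5, 0.3, -1.6]
grip_width: 0.0199
grasp_force: 59.1
```

Call:
{"api": "step_arm", "payload": {"targets": "-1 0 0 -0.003 0 0 0;-1 0 0 -0.006 0 0 0;-1 0 0 -0.006 0 0 0;-1 0 0 -0.006 0 0 0"}}

```text
clock: 22.47
eef_pos: [0.4633, -0.0042, 0.0678]
tool_rot: [0.513, 0.859, 0.0, 0.001]
ft_force: [1.3, 0.1, -0.9]
grip_width: 0.0203
grasp_force: 59.1
```

Call:
{"api": "step_arm", "payload": {"targets": "-1 0 0 -0.001 0 0 0;-1 0 0 -0.002 0 0 0;-1 0 0 -0.002 0 0 0;-1 0 0 -0.002 0 0 0"}}

```text
clock: 22.8
eef_pos: [0.4634, -0.0042, 0.0677]
tool_rot: [0.513, 0.859, 0.0, 0.001]
ft_force: [-2.7, -2.0, 8.0]
grip_width: 0.0197
grasp_force: 60.0
```

Seated. Release and retreat.

Call:
{"api": "step_arm", "payload": {"targets": "-0.4 0 0 0 0 0 0;-0.3 0 0 0 0 0 0;-0.1 0 0 0 0 0 0;0.1 0 0 0 0 0 0;0.1 0 0 0 0 0 0;0.1 0 0 0.05 0 0 0;0.1 0 0 0.12 0 0 0;0.1 0 0 0.2 0 0 0;0.1 0 0 0.26 0 0 0;0.1 0 0 0.26 0 0 0"}}

```text
clock: 23.63
eef_pos: [0.4669, -0.0042, 0.2028]
tool_rot: [0.513, 0.859, 0.003, 0.005]
ft_force: [1.2, -0.2, 0.3]
grip_width: 0.0469
grasp_force: 0.0
```

Call:
{"api": "step_arm", "payload": {"targets": "0.1 -0.1 0.4 0.05 0 0 0;0.1 -0.1 0.4 0.05 0 0 0;0.1 -0.1 0.4 0.05 0 0 0;0.1 -0.1 0.4 0.05 0 0 0;0.1 -0.1 0.4 0.05 0 0 0;0.1 -0.1 0.4 0.05 0 0 0;0.1 -0.1 0.4 0.05 0 0 0"}}

```text
clock: 24.22
eef_pos: [0.412, 0.1978, 0.221]
tool_rot: [0.51, 0.86, -0.0, 0.0]
ft_force: [0.9, -0.4, 0.7]
grip_width: 0.047
grasp_force: 0.0
```

```bash
python3 - <<'E'
from h import *
o=bot.get_obs();print(o["eef_pos"],o["grip_width"])
im=bot.camera("scene")
crop(im,210,160,220,210,2.8,[circ(.462,-.004,.063,.0445),circ(.462,-.004,.005,.0445)],"pics/s9.png","scene")
E
```

```text
[0.41202346 0.19782203 0.22095432] 0.0469524069477992
```

View pics/s9.png

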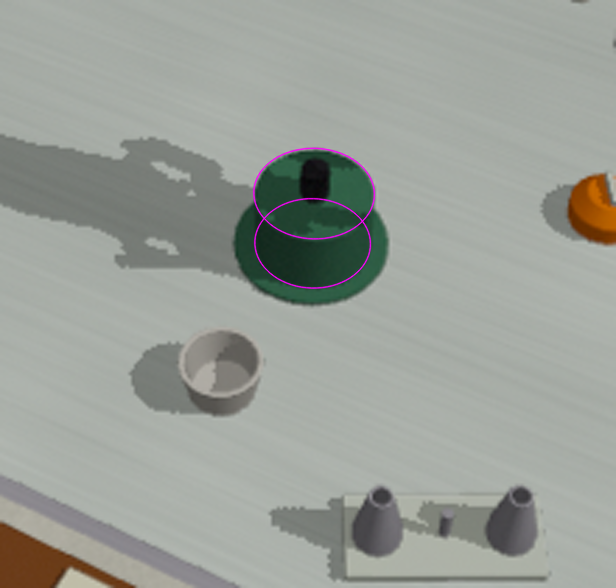

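The lid sits level and fully down: its top at crop (314,193) matches the seated-height overlay. It is in the middle of the base, and the nozzles and ramekin are undisturbed.

```bash
python3 -c "from workcell import bot;print(bot.job_done())"
```

```text
the job is handed in; nothing more can be done
None
```

The three cutters are nested upright on the middle of the base in the order asked, with the lid fully down over them and the nozzles and ramekin untouched. The job was handed in at about 24 s; the hand-in gave no verdict.

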